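# Press a power board onto the pogo pins of a test jig

## Task

Set up the test jig for this power board: first slide the blue side stop with the black grip until its orange pointer lines up with the orange mark on the jig. Then take the board from the foam pad, tuck its bare gold edge under the jig's steel hold-down lip and home against the backstop without prising the lip up, and press the board down flat on the jig plate against the spring pins. Finish while still holding the board pressed flat with the fingers, so the test can run; leave the parts tray, flux bottle and solder spool where they are.

Things in the scene. Friction and masses are not known exactly. Their poses are not given: they have to be found in the camera images.
- jig: Fixed test jig: black base 165 x 210 x 24 mm, off-white flat top plate with its surface 30 mm above the table. Origin on the table under the middle of the board nest; x points to the lip side, y to the sliding stop's side, z up. A seated board (gold edge to +x) has its centre at x = 0 to 1.5, y = 0 mm, underside at z = 30 mm; nest 85 mm wide for the 80 mm board once the stop is set.
- backstop (a point): Foot of the aluminium backstop's face, where it meets the plate: jig x = 46.5, y = 0, z = 30 mm. The face is 80 mm wide in jig y and 5.5 mm high; the board's gold edge comes home against it.
- guide (a point): Foot of the inner face of the fixed blue guide rail, mid-length: jig x = 0, y = -42.5, z = 30 mm. The rail runs along jig x from -32 to 32 mm, 9 mm high above the plate, its upper part leaning outwards.
- mark (a point): Middle of the orange mark, a 4 x 20 mm line along jig x painted on the plate, at jig x = -46.5, y = 64.5, z = 30 mm. The side stop's orange pointer, on its grip axis in y and on its near side, must line up with it in jig y.
- stop (a joint): Side stop's travel in m along the jig's -y: 0 = wide open, 0.055 = farthest in. At 0.040 its pointer meets the orange mark and its inner face stands at jig y = 42.5 mm. It stays where it is left; moving it takes about 3 N.
- stop_grip (a point): Point on the axis of the black grip block of the blue side stop, 10 mm below its top, 60 mm above the table; at jig x = 0, y = 104.5 mm minus the stop's travel. The block is 20 (jig x) x 14 (jig y) x 34 mm high; its foot is in a blue carriage 6 mm high; the stop's blue rail is 64 mm long, 9 mm high above the plate, inner face 22 mm from the grip axis towards the nest.
- lip (a joint): How far the sprung steel hold-down lip is bent up, rad: 0 = at rest. It pivots about jig y at x = 60 mm; 0.07 rad is 2 mm at its mouth. Prising it starts at about 3 N and takes some 2 N more per mm.
- lip_mouth (a point): Middle of the front edge of the lip's flat part, on its underside: jig x = 35, y = 0, z = 35.5 mm, so 5.5 mm above the plate. The flat part, 60 mm wide and 1.5 mm thick, laps over the nest from here to the backstop; in front of it the lip flares up 30 degrees for 6 mm (to x = 29) as a lead-in.
- pins (a joint): How far the row of 8 brass spring pins (along jig y from -28 to 28 mm, at jig x = -10 mm) is pressed down, m: 0 = standing 4 mm proud of the plate, 0.004 = level with it. All move together; 3 N to start, 8 N at 0.004. Let go, they push the board up again.
- board: Green power board, 90 (x) x 80 (y) x 3 mm, about 130 g. Origin at the centre of its underside; z up; +x points to its bare gold edge (8 mm gold band), -x to its green terminal block (60 x 12 x 10 mm high, 1 mm in from that edge). Two small capacitors, 7 mm high, at x = 18, y = +-28. Starts flat on the foam pad.
- board_edge (a point): Middle of the board's gold edge, on its underside (board x = 45, z = 0 mm).
- board_rear (a point): Middle of the terminal-block edge, on the underside (board x = -45, z = 0 mm).
- heatsink (a point): Point in the finned aluminium heatsink, on its centre line at board x = -5, y = 0, 25 mm above the board's underside and 8 mm below its top. The heatsink is 40 (x) x 24 (y) x 30 mm high; its y faces are to be gripped, and beside them the board is bare to 2 mm high.
- pad: Fixed pink foam pad 130 x 120 x 10 mm, origin at the centre of its underside; the board lies on it.
- tray: Loose blue parts tray 110 x 100 x 28 mm, origin at the centre of its underside; leave it alone.
- flux: Loose small white bottle with red cap, diameter 36, height 85 mm, origin at the centre of its underside; leave it alone.
- spool: Loose yellow solder spool, diameter 56, height 40 mm, origin at the centre of its underside; leave it alone.
Things that resemble listed ones, but are neither listed nor needed, are in the scene too. Leave any brown or purple look-alike of the board alone.

How it is judged:
By the outcome, as a careful person would: the job done as asked, in the order asked, and still so for the second after the job is handed in, while the arm keeps its last pose, push and grip.
It also fails if it takes over 51 s, if anything falls off the work surface, if the arm or the gripper's body presses on something with over 40 N, if the wrist force passes 120 N, or if a joint passes its speed limit or range.

## Robot

A 6-joint arm with a two-finger parallel gripper is mounted at the origin on the work surface. World frame = base frame: x ahead of the robot, y to its left, z up, the work surface at z = 0. Lengths are in m, angles in rad, forces in N, time in s.
With the tool pointing down it reaches from about 0.4 to 0.925 m from the base axis. Payload 3.4 kg.
Tool frame: the origin (TCP) lies midway between the tips of the shut fingers; the grasp point (between the pads) lies 19 mm behind it (bot.tcp_to_grasp is the distance from the TCP to the grasp point, in m); z points along the fingers, y is the direction in which the jaws open and shut (so a half turn about z gives the same grasp; the last joint's range is limited). The gripper opens to 85 mm and grips with 20 to 120 N. Pads are 22 mm wide; open, the fingers measure 114 mm over their backs; the gripper's body (76 mm by 85 mm) begins 54 mm behind the grasp point. The pads swing forward as they close: fully open they stand 13 mm farther back than shut.
Start: joints at [-1.236, 0.307, 1.506, -0, 1.328, -0.073], TCP at [0.228, -0.528, 0.231] pointing down, gripper open.
Joint ranges: [-3.12, 3.12], [-1.05, 2.28], [0.14, 2.33], [-1.42, 4.57], [0.1, 2.73], [-2.68, 2.68]. Speed limits (rad/s): [2.57, 2.57, 3.14, 3.14, 3.14, 3.14].

## Interface

Orientations are given as a rotation vector (axis times angle).
In Python, from cell import bot gives the robot as it stands. Calls block until the motion is done:
- bot.goto(position, orientation): joint-space move of the TCP to a pose.
- bot.movel(position, ori=None, speed=0.15): straight line of the TCP; ori=None keeps the orientation; speed is the mean speed in m/s.
- bot.movej(angles): joint-space move.
- bot.gripper_open() and bot.close(effort=None): open the fingers fully, or close them until they stop; effort is the grip in N (None keeps the last).
- bot.dwell(seconds).
- bot.solve_ik(position, orientation): joint angles nearest the present ones, or None.
- bot.get_obs(): the state.
- bot.read_camera(name): name is "side" or "top"; returns the picture (480x640x3 uint8, red, green, blue); there is no depth.
- bot.get_calibration(name): a dict with "fx", "fy", "cx", "cy" (pixels), "k1" (the pictures are not rectified: a ray, as slopes to the right and down, at radius r is drawn at 1 + k1 r^2 times it, then the intrinsics apply), "T" (4x4, takes a point from camera to world coordinates). Camera axes: x right, y up, looking along -z (the intrinsics and any distortion apply to the point x, -y, -z); pixel columns grow to the right and rows downward; lengths in m; the calibration is good to about 2 mm. A picture is of the moment at which its call begins. get_calibration takes no time and is no camera call.
A pose or a line that the arm cannot do raises bot.Unreachable and nothing moves.
- bot.close_job(): hands the job in, once; it reports no verdict.
The state is a dict: "clock": time; "q": joint angles; "qvel": joint speeds; "tau": joint torques, N m; "ee_pos": TCP position; "eef_rot": TCP orientation; "contact_force": force on the tool from outside, world axes, zero at the start; "moment": the same for the moment, N m; "grip_width": finger opening in m.
Only numpy, scipy, OpenCV 4.12 (cv2) and the standard library are available. Lean on these libraries where they do the work, as an engineer would, in place of code of your own. Each camera call takes 0.05 s, during which the arm holds its last target. There are 200 camera calls.

## Working session

There is one attempt and no reset: what is moved stays moved. The work goes in short steps, each a Python script; the robot and the scene stay as the last script left them, time stands still between calls to the robot, and variables do not carry over. Pictures are saved under pics/ and viewed, about 8 in all and at most 12, crops included, and the job is handed in when it is done.

```bash
ls; mkdir -p pics; python3 - <<'E'
from cell import bot
import cv2
for n in("top","side"):
    cv2.imwrite(f"pics/{n}0.png",bot.read_camera(n)[:,:,::-1]); print(n,bot.get_calibration(n))
o=bot.get_obs();print(o)
E
```

```text
pics
top {'fx': 511.3153890088225, 'fy': 511.3153890088225, 'cx': 319.5640375116287, 'cy': 236.12477063422438, 'k1': -0.12471568471026548, 'T': array([[ 2.09025766e-02,  9.96896653e-01, -7.58956284e-02,
         3.72402249e-01],
       [-9.99780543e-01,  2.09481971e-02, -1.95029338e-04,
        -1.28575499e-01],
       [ 1.39545249e-03,  7.58830492e-02,  9.97115748e-01,
         1.28879550e+00],
       [ 0.00000000e+00,  0.00000000e+00,  0.00000000e+00,
         1.00000000e+00]])}
side {'fx': 443.54381231196544, 'fy': 443.54381231196544, 'cx': 326.2264243703645, 'cy': 244.06382462285407, 'k1': -0.024886747507962173, 'T': array([[ 0.95878405,  0.15898578, -0.23549239,  0.22321595],
       [-0.28411026,  0.5253219 , -0.80207123, -0.92482044],
       [-0.00380861,  0.83591891,  0.54883975,  0.6357716 ],
       [ 0.        ,  0.        ,  0.        ,  1.        ]])}
{'clock': 0.1, 'q': array([-1.23651678e+00,  3.07502176e-01,  1.50756119e+00, -1.75870515e-05,
        1.32842075e+00, -7.34674687e-02]), 'qvel': array([-0.0016227 , -0.00223907, -0.00195517, -0.00054021, -0.00079721,
       -0.00055834]), 'tau': array([ 5.78563704e-04, -4.58525562e+01, -2.52607584e+01, -8.13138740e-05,
        5.55259525e-03, -5.19653653e-07]), 'ee_pos': array([ 0.22778845, -0.52725379,  0.23046393]), 'eef_rot': array([-3.07469351e+00, -6.35687065e-01,  4.12689554e-04]), 'contact_force': array([ 0.17072877, -0.10523163,  0.34421042]), 'moment': array([-0.00041007,  0.05552558,  0.02456938]), 'grip_width': 0.08513394323529067}
```

View pics/top0.png

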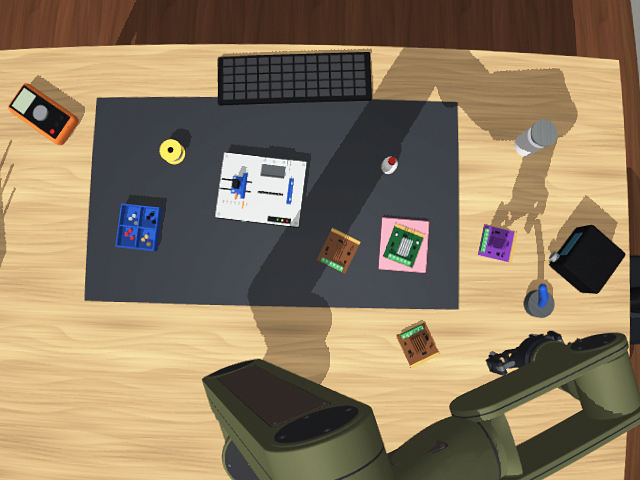

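View pics/side0.png

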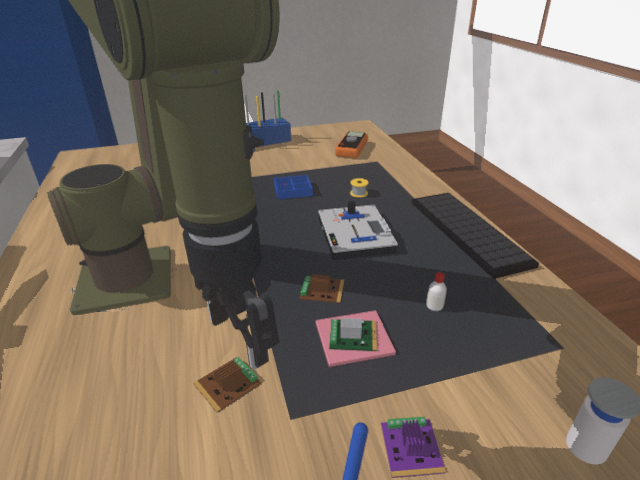

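Top: the jig is near (262,188), with its side stop at left (240,185) and the lip (grey) at (272,170). The green board is on the pink pad at (404,245). I'll zoom in on both.

```bash
cat > h.py <<'E'
import numpy as np, cv2
from cell import bot
def px(n,P):
    c=bot.get_calibration(n);T=c["T"];P=np.atleast_2d(P)
    q=(P-T[:3,3])@T[:3,:3]; s=np.c_[q[:,0],-q[:,1]]/-q[:,2:3]
    s=s*(1+c["k1"]*(s**2).sum(1,keepdims=True))
    return s*[c["fx"],c["fy"]]+[c["cx"],c["cy"]]
def world(n,uv,z):
    "pixel to world point on the plane at height z"
    c=bot.get_calibration(n);T=c["T"]
    d=(np.array(uv,float)-[c["cx"],c["cy"]])/[c["fx"],c["fy"]]; s=d.copy()
    for _ in range(20): s=d/(1+c["k1"]*(s@s))
    r=T[:3,:3]@[s[0],-s[1],-1]
    return T[:3,3]+r*(z-T[2,3])/r[2]
def Rz(a): return np.array([[np.cos(a),-np.sin(a),0],[np.sin(a),np.cos(a),0],[0,0,1]])
def crop(n,x,y,w,h,k,name,img=None,pts=None):
    im=bot.read_camera(n)[:,:,::-1] if img is None else img
    o=cv2.resize(im[y:y+h,x:x+w],None,fx=k,fy=k,interpolation=cv2.INTER_CUBIC)
    if pts is not None:
        for p in pts: cv2.circle(o,tuple(int(v) for v in (np.array(p)-[x,y]+.5)*k),2,(255,0,255),-1)
    cv2.imwrite("pics/"+name,o); return o
E
python3 - <<'E'
from h import *
im=cv2.imread("pics/top0.png")
a=crop("top",210,140,105,95,5,"a.png",im); b=crop("top",370,205,65,75,7,"b.png",im)
h=525
o=np.zeros((525,525+270,3),np.uint8);o[:475,:525]=a
b=cv2.resize(b,(270,int(270*75/65)));o[:b.shape[0],525:]=b
cv2.imwrite("pics/z.png",o)
E
```

```text
(no output)
```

View pics/z.png

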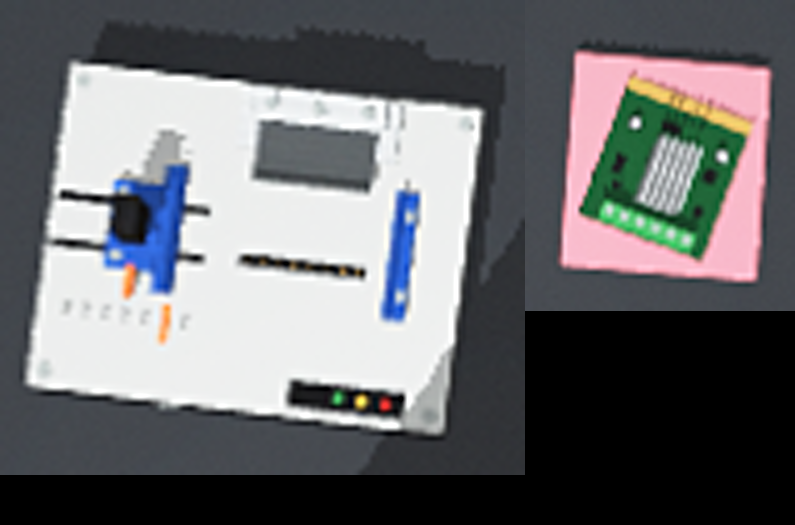

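```bash
cat >> h.py <<'E'
def blobs(im,lo,hi,box,amin=4):
    x,y,w,h=box; hsv=cv2.cvtColor(im[y:y+h,x:x+w],cv2.COLOR_BGR2HSV)
    m=cv2.inRange(hsv,np.array(lo),np.array(hi)); n,l,st,ce=cv2.connectedComponentsWithStats(m)
    out=[]
    for i in range(1,n):
        if st[i,4]>=amin:
            pts=np.argwhere(l==i)[:,::-1].astype(np.float32)+[x,y]
            out.append((int(st[i,4]),np.round(ce[i]+[x,y],2),cv2.minAreaRect(pts.astype(np.float32))))
    return sorted(out,key=lambda b:-b[0])
E
python3 - <<'E'
from h import *
C={"top":((212,145,100,88),(375,210,60,68)),"side":((310,195,95,60),(310,305,90,65))}
for n in C:
    im=cv2.imread(f"pics/{n}0.png");J,B=C[n]
    for nm,lo,hi,bx,am in(("orange",(5,120,120),(18,255,255),J,3),("blue",(100,120,60),(125,255,255),J,8),("white",(0,0,150),(179,50,255),J,100),
      ("dark",(0,0,0),(179,120,70),J,8),("green",(45,60,30),(85,255,255),B,20),("pink",(160,30,120),(179,255,255),B,100),("gold",(15,90,100),(32,255,255),B,5)):
        for b in blobs(im,lo,hi,bx,am)[:4]: print(n,nm,b[0],b[1],[np.round(v,1) for v in b[2]])
im=cv2.imread("pics/side0.png")
a=crop("side",310,195,95,65,5,"a.png",im); b=crop("side",310,305,90,65,5,"b.png",im)
o=np.zeros((600,475,3),np.uint8);o[:300]=a[:300];o[300:,:450]=b[:300];cv2.imwrite("pics/z2.png",o)
E
```

```text
top orange 10 [235.4 195.5] [array([235.5, 195.5]), array([5., 1.]), np.float64(90.0)]
top orange 8 [242.62 204.12] [array([242.7, 204.1]), array([1. , 6.1]), np.float64(14.0)]
top blue 206 [240.44 185.38] [array([238.2, 184.4]), array([15.1, 24.4]), np.float64(6.7)]
top blue 97 [289.47 191.05] [array([289.6, 190.7]), array([ 4.2, 25.2]), np.float64(8.1)]
top white 4500 [260.16 189.82] [array([260.2, 189.2]), array([84.1, 65.6]), np.float64(6.8)]
top dark 1509 [283.81 178.85] [array([266. , 188.5]), array([87., 90.]), np.float64(90.0)]
top dark 57 [235.18 182.72] [array([234.5, 183. ]), array([8., 9.]), np.float64(90.0)]
top dark 49 [273.51 218.8 ] [array([274. , 218.8]), array([12.4,  4.3]), np.float64(7.1)]
top dark 26 [228.38 219.15] [array([228.5, 219.2]), array([23.2,  1. ]), np.float64(7.1)]
top green 736 [402.38 246.54] [array([402.9, 246.5]), array([31.4, 31.8]), np.float64(21.0)]
top pink 1329 [403.33 244.67] [array([403.6, 244.7]), array([47.9, 52.7]), np.float64(4.1)]
top gold 100 [409.38 230.24] [array([409.2, 230.2]), array([31. ,  3.2]), np.float64(21.0)]
side orange 8 [340.5 214.5] [array([340.5, 214.5]), array([1., 3.]), np.float64(90.0)]
side blue 92 [351.65 215.41] [array([352.5, 215. ]), array([ 6., 21.]), np.float64(90.0)]
side blue 72 [362.75 238.75] [array([362.9, 238.3]), array([ 4. , 24.1]), np.float64(83.7)]
side white 1732 [355.22 228.06] [array([357.5, 227.3]), array([41.4, 73.8]), np.float64(84.5)]
side dark 2839 [358.25 221.51] [array([357. , 224.5]), array([94., 59.]), np.float64(-0.0)]
side dark 37 [332.76 238.54] [array([332.9, 239. ]), array([12.3,  4.3]), np.float64(68.2)]
side green 712 [350.76 337.88] [array([350.9, 334.7]), array([41.7, 29.3]), np.float64(3.0)]
side pink 1689 [354.25 340.51] [array([355.1, 336.8]), array([48.1, 73.4]), np.float64(79.6)]
side gold 124 [373.7  335.77] [array([374., 335.]), array([28.,  4.]), np.float64(90.0)]
```

View pics/z2.png

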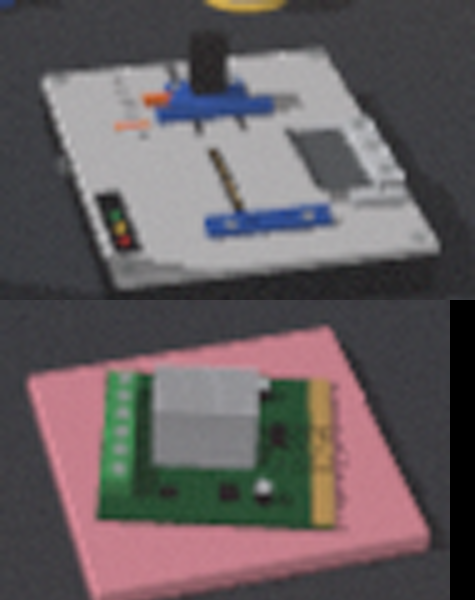

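```bash
cat > fit.py <<'E'
from h import *
from scipy.optimize import least_squares
def fit(obs,z0,x0):
    def pr(p,n,P): return px(n,Rz(p[2])@np.array(P)+[p[0],p[1],z0])[0]
    f=lambda p:np.concatenate([pr(p,n,P)-np.array(u) for n,P,u in obs])
    s=least_squares(f,x0,loss="soft_l1",x_scale=[.01,.01,.05]); return s.x,f(s.x).reshape(-1,2)
E
python3 - <<'E'
from fit import *
m=lambda *a:np.array(a)/1000
J=[("top",m(-46.5,64.5,30),(242.6,204)),("top",m(-10,0,32),(270,192.8)),("top",m(29.8,30,38.5),(260,175.2)),("top",m(29.8,-30,38.5),(283.6,177.6)),
("side",m(-46.5,64.5,30),(336,219.8)),("side",m(-10,0,32),(354.8,230.6)),("side",m(29.8,30,38.5),(367.6,220.6)),("side",m(29.8,-30,38.5),(375.2,233.8))]
B=[("top",m(41,0,3),(409.2,230.2)),("top",m(45,40,3),(394.9,222.4)),("top",m(-45,-40,3),(411.7,266.7)),("top",m(-45,40,3),(383.1,255.6)),("top",m(-5,0,33),(405,246.7)),
("side",m(45,40,3),(376.2,320.8)),("side",m(45,-40,3),(376.4,350.2)),("side",m(-45,-40,0),(329.4,349)),("side",m(-5,0,33),(351,323.2))]
for nm,o,z in(("jig",J,0),("board",B,.01)):
    for sel in("top","side",""):
        oo=[t for t in o if not sel or t[0]==sel]
        p,r=fit(oo,z,[.5,0,-.1]); print(nm,sel,p.round(4),np.degrees(p[2]).round(2)); 
    print(r.round(1).tolist())
E
```

```text
jig top [ 0.5839 -0.0038 -0.0976] -5.59
jig side [ 0.5838 -0.0041 -0.0816] -4.68
jig  [ 0.5838 -0.0039 -0.0935] -5.36
[[0.0, 0.3], [0.0, -0.2], [-0.2, -0.1], [0.1, 0.2], [0.7, 0.5], [0.9, -0.1], [-0.1, 0.5], [-1.4, -1.1]]
board top [ 0.4518 -0.3395 -0.3516] -20.14
board side [ 0.4501 -0.3373 -0.3609] -20.68
board  [ 0.4507 -0.3384 -0.3603] -20.65
[[-0.2, 0.1], [-0.1, 0.5], [-0.2, 1.3], [-1.2, 0.5], [-0.6, -0.1], [0.3, 0.4], [1.0, 0.6], [0.0, 0.5], [0.7, -0.3]]
```

```bash
cat >> h.py <<'E'
from scipy.spatial.transform import Rotation as Ro
JIG=np.array([.5838,-.0039,-np.radians(5.55)]); BRD=np.array([.4512,-.3386,-np.radians(20.3)])
def jw(P,f=None):
    f=JIG if f is None else f
    return Rz(f[2])@(np.array(P,float)/1000)+[f[0],f[1],0]
def wj(P,f=None):
    f=JIG if f is None else f
    return 1000*Rz(f[2]).T@(np.array(P)-[f[0],f[1],0])
def ori(yaw,pitch=0,flip=False):
    "tool down, tool x along frame x (or -x); pitch>0 dips the +x side"
    R=Rz(yaw)@Ro.from_euler("y",pitch).as_matrix()@np.diag([1,-1,-1.])
    if flip: R=R@np.diag([-1,-1,1.])
    return Ro.from_matrix(R).as_rotvec()
def st(t=""):
    o=bot.get_obs(); print(t,"t%.2f"%o["clock"],"jig",wj(o["ee_pos"]).round(1),"F",o["contact_force"].round(1),"M",o["moment"].round(2),"w%.1f"%(1000*o["grip_width"])); return o
E
python3 - <<'E'
from h import *
print(wj(world("top",(235.4,195.5),.036)),wj(world("top",(235.6,183.2),.070)),wj(world("side",(351.3,208),.06)))
for f in(0,1):
    for p,y in((jw((0,95,150)),JIG[2]),(jw((0,0,80)),JIG[2]),(jw((-5,0,100),BRD),BRD[2])):
        q=bot.solve_ik(p,ori(y,0,f)); print(f,None if q is None else np.round(q,2))
E
```

```text
[-27.60493601  84.26575506  36.        ] [-2.3526367  81.59668816 70.        ] [-5.24275355 70.77224157 60.        ]
0 [0.08 0.41 1.56 0.   1.17 1.75]
0 [-0.08  0.47  1.68  0.    1.    1.59]
0 [-0.72  0.42  1.71 -0.    1.02  1.2 ]
1 [ 0.08  0.41  1.56  0.    1.17 -1.39]
1 [-0.08  0.47  1.68 -0.    1.   -1.55]
1 [-0.72  0.42  1.71  0.    1.02 -1.94]
```

```bash
python3 - <<'E'
from h import *
o=ori(JIG[2])
bot.goto(jw((0,83,110)),o); st("above")
bot.movel(jw((0,83,44)),speed=.12); st("down")
bot.close(40); st("closed")
bot.movel(jw((0,64.5,44)),speed=.04); bot.dwell(.2); st("slid")
im=bot.read_camera("top")[:,:,::-1]; cv2.imwrite("pics/t1.png",im)
im2=bot.read_camera("side")[:,:,::-1]
a=crop("top",210,140,100,75,5,"a.png",im); b=crop("side",320,190,75,60,5,"b.png",im2)
z=np.zeros((375,800,3),np.uint8);z[:,:500]=a;z[:300,500:]=b[:300,:300];cv2.imwrite("pics/z3.png",z)
E
```

```text
above t2.64 jig [  0.4  82.2 110.2] F [-0.3  0.3  0.1] M [ 0.06  0.02 -0.03] w85.4
down t3.34 jig [ 0.5 82.9 44.2] F [-0.4 -0.2  0.1] M [ 0.01 -0.01 -0.01] w85.2
closed t3.99 jig [ 0.3 83.6 44.6] F [-1.1  2.3  5.5] M [ 0.46  0.1  -0.05] w13.3
slid t4.80 jig [ 0.2 64.2 44.6] F [-1.3  1.6  6.6] M [ 0.18  0.16 -0.05] w12.8
```

View pics/z3.png

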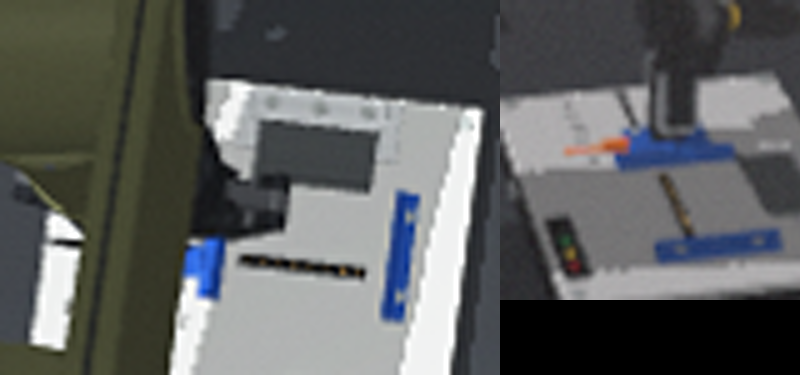

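```bash
python3 - <<'E'
from h import *
bot.gripper_open(); bot.movel(jw((0,64.5,105)),speed=.2)
bot.goto(jw((-5,0,110),BRD),ori(BRD[2])); st("over board")
im=bot.read_camera("top")[:,:,::-1]; im2=bot.read_camera("side")[:,:,::-1]
cv2.imwrite("pics/t2.png",im);cv2.imwrite("pics/s2.png",im2)
a=crop("top",215,175,70,45,8,"a.png",im); b=crop("side",325,200,60,45,8,"b.png",im2)
z=np.zeros((600,560,3),np.uint8);z[:300]=a[:300];z[300:,:480]=b[:300];cv2.imwrite("pics/z4.png",z)
for n,i,bx in(("top",im,(212,180,90,40)),("side",im2,(310,195,60,50))):
    for b in blobs(i,(5,120,100),(18,255,255),bx,3): print(n,b[:2],wj(world(n,b[1],.03)).round(1),b[2])
E
```

```text
over board t7.61 jig [-104.1 -343.8  109.7] F [0.8 0.1 0.4] M [ 0.01  0.01 -0.01] w85.7
top (9, array([244.67, 197.  ])) [-27.9  61.8  30. ] ((244.5, 196.5), (5.0, 1.0), 90.0)
top (7, array([242.57, 204.  ])) [-45.9  64.7  30. ] ((242.61767578125, 204.02944946289062), (0.7276068925857544, 6.063390731811523), 14.03624439239502)
```

View pics/z4.png

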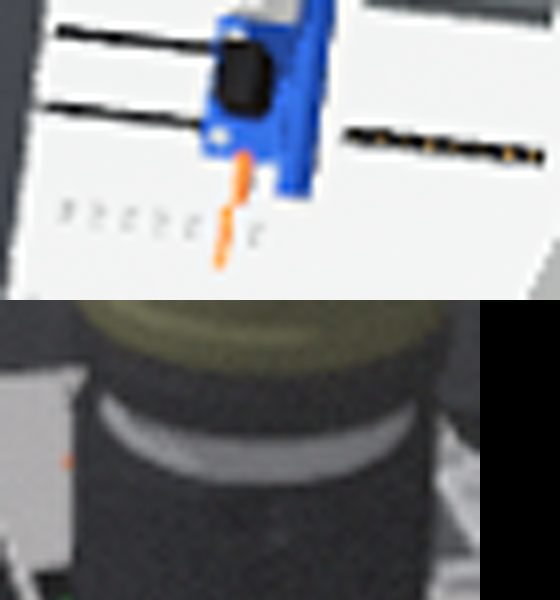

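```bash
cat >> h.py <<'E'
def ptr(im,zs=(.034,)):
    "subpixel orange line by rows: jig coordinates for pointer and mark"
    f=im[:,:,::-1].astype(float); w=np.clip(f[:,:,0]-f[:,:,2]-25,0,None)*(f[:,:,0]>f[:,:,2])
    for r in range(192,209):
        s=w[r,228:252]; 
        if s.sum()<60: continue
        c=(s*np.arange(228,252)).sum()/s.sum()
        z=.03 if r>=201 else zs[0]
        print(r,round(c,2),int(s.sum()),wj(world("top",(c,r),z)).round(1))
E
python3 - <<'E'
from h import *
for n in("top0","t2"): print(n); ptr(cv2.imread(f"pics/{n}.png"))
E
```

```text
top0
193 235.48 221 [-21.1  85.3  34. ]
194 235.63 262 [-23.5  84.6  34. ]
195 235.41 297 [-26.1  84.8  34. ]
196 235.25 306 [-28.6  84.8  34. ]
197 235.2 305 [-31.1  84.6  34. ]
198 235.07 299 [-33.6  84.6  34. ]
199 234.81 96 [-36.2  84.9  34. ]
201 242.76 234 [-38.4  65.2  30. ]
202 242.72 209 [-40.9  65.   30. ]
203 242.7 228 [-43.4  64.7  30. ]
204 242.65 225 [-45.9  64.5  30. ]
205 242.46 206 [-48.4  64.6  30. ]
206 242.3 178 [-51.   64.7  30. ]
207 242.04 223 [-53.5  65.   30. ]
208 241.88 84 [-56.1  65.1  30. ]
t2
194 244.98 154 [-20.9  61.3  34. ]
195 244.83 270 [-23.4  61.4  34. ]
196 244.91 286 [-25.9  60.9  34. ]
197 244.7 284 [-28.4  61.   34. ]
198 244.63 269 [-30.9  60.9  34. ]
199 244.58 263 [-33.4  60.7  34. ]
200 243.97 179 [-36.1  61.9  34. ]
201 242.77 213 [-38.4  65.2  30. ]
202 242.75 193 [-40.9  64.9  30. ]
203 242.73 215 [-43.4  64.6  30. ]
204 242.68 213 [-45.9  64.4  30. ]
205 242.46 194 [-48.4  64.6  30. ]
206 242.29 161 [-51.   64.7  30. ]
207 242.03 199 [-53.5  65.   30. ]
208 241.96 67 [-56.   64.9  30. ]
```

Measured with subpixel centroids, the pointer is about 3.7 mm past the mark (61.0 vs 64.8). I'll regrasp across jig x, so that opening the jaws can't shift the stop, and move it back.

```bash
python3 - <<'E'
from h import *
o=ori(JIG[2]-np.pi/2); q=bot.solve_ik(jw((0,61.3,105)),o);print(np.round(q,2)); 
if abs(q[5])>1: o=ori(JIG[2]+np.pi/2)
bot.goto(jw((0,61.3,105)),o); st("above")
bot.movel(jw((0,61.3,46)),speed=.15); st("down")
bot.close(30); bot.dwell(.1); s=st("closed")
bot.movel(s["ee_pos"]+Rz(JIG[2])@[0,.0038,0],speed=.02); bot.dwell(.3); st("slid")
bot.gripper_open(); st("open"); bot.movel(jw((0,64.5,105)),speed=.2)
bot.goto(jw((-5,0,110),BRD),ori(BRD[2])); st("over board")
im=bot.read_camera("top")[:,:,::-1]; cv2.imwrite("pics/t3.png",im); ptr(im)
E
```

```text
Traceback (most recent call last):
TypeError: unsupported operand type(s) for *: 'NoneType' and 'float'
```

```bash
python3 - <<'E'
from h import *
o=ori(JIG[2]+np.pi/2); q=bot.solve_ik(jw((0,61.3,105)),o);print(q); 
assert q is not None
bot.goto(jw((0,61.3,105)),o); st("above")
bot.movel(jw((0,61.3,46)),speed=.15); st("down")
bot.close(30); bot.dwell(.1); s=st("closed")
bot.movel(s["ee_pos"]+Rz(JIG[2])@[0,.0038,0],speed=.02); bot.dwell(.3); st("slid")
bot.gripper_open(); st("open"); bot.movel(jw((0,64.5,105)),speed=.2)
bot.goto(jw((-5,0,110),BRD),ori(BRD[2])); st("over board")
im=bot.read_camera("top")[:,:,::-1]; cv2.imwrite("pics/t3.png",im); ptr(im)
E
```

```text
[0.02525908 0.44880645 1.63133237 0.         1.06145383 0.12212485]
above t9.26 jig [1.00e-01 6.06e+01 1.05e+02] F [-0.7  0.5 -0.5] M [-0.03 -0.    0.03] w85.1
down t9.80 jig [ 0.2 60.6 46. ] F [-0.1  0.4  1. ] M [0.02 0.   0.04] w85.7
closed t10.51 jig [-1.9 61.4 46.6] F [-4.8  0.2  6.9] M [0.05 0.63 0.03] w19.4
slid t11.18 jig [-2.  65.  46.6] F [-2.8 -3.   1.7] M [-0.42  0.21  0.  ] w19.1
open t11.82 jig [-1.9 65.2 46.6] F [ 0.2  0.2 -0.1] M [-0.01 -0.02 -0.02] w85.7
over board t13.82 jig [-104.2 -343.9  109.6] F [-0.4 -0.9 -0.7] M [-0.03 -0.05 -0.01] w85.2
194 243.54 256 [-21.3  64.9  34. ]
195 243.6 258 [-23.7  64.4  34. ]
196 243.39 300 [-26.3  64.6  34. ]
197 243.25 326 [-28.8  64.6  34. ]
198 243.14 294 [-31.3  64.6  34. ]
199 243.02 255 [-33.9  64.5  34. ]
200 242.78 196 [-36.4  64.8  34. ]
201 242.78 205 [-38.4  65.1  30. ]
202 242.74 194 [-40.9  64.9  30. ]
203 242.72 217 [-43.4  64.6  30. ]
204 242.67 216 [-45.9  64.4  30. ]
205 242.46 194 [-48.4  64.6  30. ]
206 242.29 161 [-51.   64.7  30. ]
207 242.04 201 [-53.5  65.   30. ]
208 241.97 66 [-56.   64.9  30. ]
```

Pointer now reads 64.6 and the mark 64.75, so they line up. Next I'll grasp the board and hover it over the nest.

```bash
python3 - <<'E'
from h import *
bot.movel(jw((-5,0,17),BRD),speed=.12); st("down")
bot.close(60); bot.dwell(.1); s=st("closed"); print(wj(s["ee_pos"],BRD).round(1))
p=s["ee_pos"].copy(); p[2]=.11; bot.movel(p,speed=.15); st("lift")
im=bot.read_camera("side")[:,:,::-1]; cv2.imwrite("pics/s4.png",im)
bot.goto(jw((-30,0,100)),ori(JIG[2])); st("hover")
im2=bot.read_camera("side")[:,:,::-1]; im3=bot.read_camera("top")[:,:,::-1]
cv2.imwrite("pics/s5.png",im2);cv2.imwrite("pics/t5.png",im3)
a=crop("side",290,150,130,100,4,"a.png",im2); b=crop("top",210,140,110,100,4,"b.png",im3)
c=crop("side",300,240,130,100,2,"c.png",im)
z=np.zeros((600,800,3),np.uint8);z[:400,:400]=a[:,:400];z[:400,400:]=b[:,:400];z[400:600,:260]=c;cv2.imwrite("pics/z5.png",z)
E
```

```text
down t14.80 jig [-103.9 -344.9   17.5] F [-0.5  0.8  0.1] M [ 0.01 -0.01 -0.01] w85.2
closed t15.49 jig [-104.1 -345.    17.6] F [-1.4  0.2  6.4] M [ 0.07  0.07 -0.03] w22.9
[-4.6 -0.2 17.6]
lift t16.26 jig [-104.9 -344.4  109.1] F [ 0.2 -0.1 -2.5] M [-0.01  0.01  0.02] w23.1
hover t17.63 jig [-29.9  -0.9  99.9] F [-0.8  0.6 -1.3] M [ 0.01 -0.03  0.01] w23.0
```

View pics/z5.png

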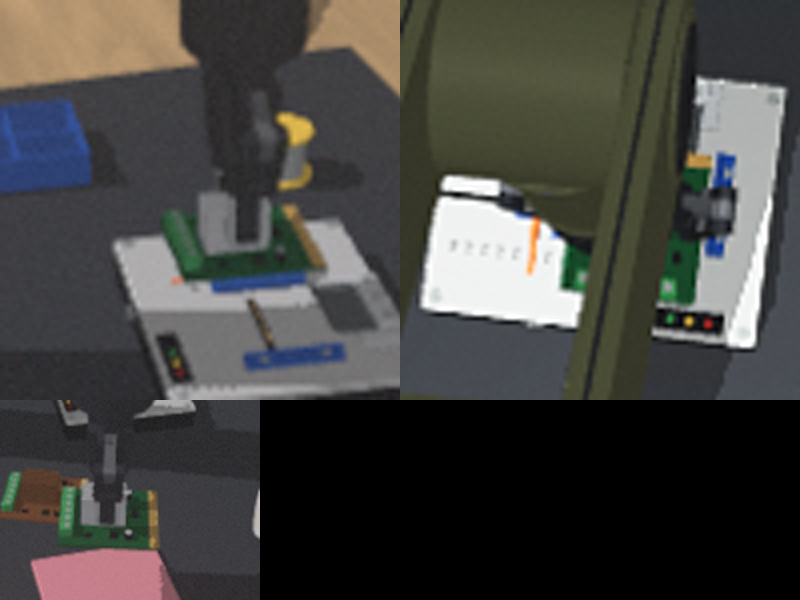

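```bash
python3 - <<'E'
from fit import *
m=lambda *a:np.array(a)/1000
B=[("top",m(-45,-40,3),(283.4,215.1)),("top",m(45,-40,3),(287.8,178.4)),("top",m(-45,40,3),(250.1,211.4)),
("side",m(-45,-40,0),(337.1,219.6)),("side",m(45,-40,1.5),(371,217.4)),("side",m(45,40,3),(360.9,200.9)),("side",m(-45,40,3),(331,202.9))]
for sel in("top","side",""):
    p,r=fit([t for t in B if not sel or t[0]==sel],.0923,[.56,0,-.1]); print(sel,wj([p[0],p[1],0]).round(1),np.degrees(p[2]-JIG[2]).round(2)); 
print(r.round(1).tolist())
s=st(); 
E
```

```text
top [-24.6  -5.4   0. ] 0.19
side [-25.6   1.3   0. ] -0.88
 [-25.2  -4.3   0. ] 0.2
[[-0.4, 0.5], [-0.2, -0.3], [-0.8, 0.4], [-0.2, 1.6], [1.7, -0.4], [3.2, 0.6], [-0.8, 1.9]]
 t17.73 jig [-29.8  -1.4 100. ] F [ 0.2 -1.2 -1.5] M [0.03 0.06 0.02] w22.9
```

Stop and board agree: the gripped object sits about 3.5 mm along tool +y from the TCP (stop: -3.2; board in top view: -4.2; and the x-grip dragged the TCP by 2). I'll compensate for it and check the board against the rails just above the nest.

```bash
cat >> h.py <<'E'
OFF=np.array([-4.6,3.6,7.6])   # TCP in the board frame, mm
def place(bx,ze,p,by=0.,yaw=0.,speed=.06,go=True):
    "board centre at jig bx,by; gold edge's underside at height ze above table (mm); pitch p deg, edge down"
    p=np.radians(p); R=Rz(np.radians(yaw))@Ro.from_euler("y",p).as_matrix()
    edge=np.array([bx+45,by,ze]); T=edge+R@(OFF-[45,0,0])
    if go: bot.movel(jw(T),ori(JIG[2]+np.radians(yaw),p),speed=speed)
    return T
E
python3 - <<'E'
from h import *
print(place(-22,44,4.5)); bot.dwell(.2); st("low")
im2=bot.read_camera("side")[:,:,::-1]; im3=bot.read_camera("top")[:,:,::-1]
cv2.imwrite("pics/s6.png",im2);cv2.imwrite("pics/t6.png",im3)
a=crop("side",310,180,100,75,6,"a.png",im2); b=crop("top",235,165,75,60,6,"b.png",im3)
z=np.zeros((600,800,3),np.uint8);z=np.zeros((450+0,600+0,3),np.uint8)
z=cv2.copyMakeBorder(a,0,0,0,0,cv2.BORDER_CONSTANT); cv2.imwrite("pics/a6.png",a); cv2.imwrite("pics/b6.png",b)
w=np.zeros((600,800,3),np.uint8); w[:375,:500]=cv2.resize(a,(500,375)); w[:240,500:]=cv2.resize(b,(300,240)); 
c=crop("top",260,165,40,30,10,"c.png",im3); w[300:600,400:800]=c; cv2.imwrite("pics/z6.png",w)
E
```

```text
[-25.85081063   3.6         55.46814288]
low t18.83 jig [-25.7   3.6  56. ] F [ 0.  -0.3 -2.3] M [-0.02 -0.07  0.01] w23.1
```

View pics/z6.png

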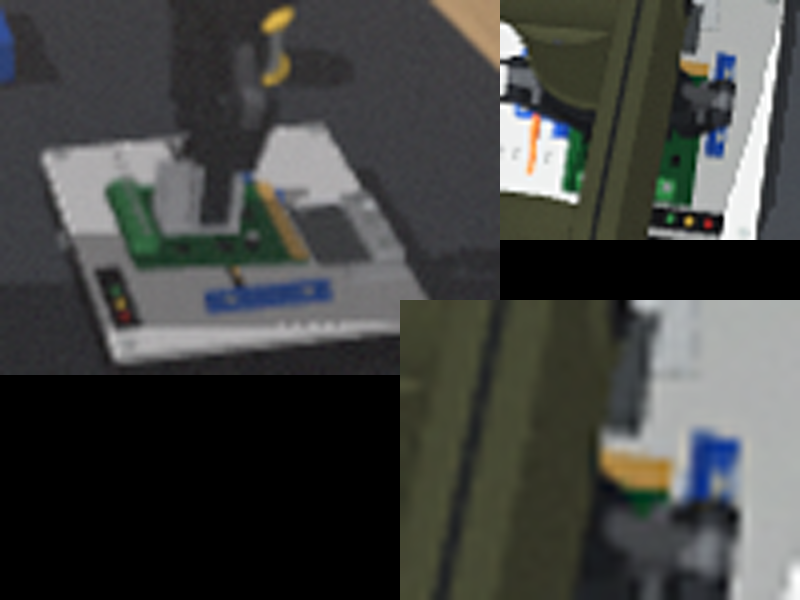

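```bash
python3 - <<'E'
from h import *
im=cv2.imread("pics/t6.png").astype(float)
# right board edge by rows: green->plate transition (saturation half level)
hs=cv2.cvtColor(cv2.imread("pics/t6.png"),cv2.COLOR_BGR2HSV)
for r in (180,181,182,204,206,208,210,212):
    s=im[r,272:292].copy(); a=s.max(1)-s.min(1); print(r,a.astype(int).tolist())
for r,c in((181,286.8),(210,282.8)):
    for z in(.047,.055): print(r,wj(world("top",(c,r),z)).round(1))
for P in((23,-40,47),(-67,-40,54),(23,-40,44),(-67,-40,51)): print(px("top",jw(P)).round(1),px("side",jw(P)).round(1))
E
```

```text
180 [17, 15, 15, 14, 14, 15, 14, 11, 85, 68, 63, 39, 37, 13, 13, 4, 5, 79, 111, 118]
181 [16, 15, 14, 13, 15, 15, 15, 8, 91, 107, 107, 105, 104, 106, 111, 33, 2, 80, 111, 98]
182 [14, 14, 15, 14, 15, 14, 15, 3, 33, 89, 97, 103, 105, 106, 111, 25, 28, 87, 117, 40]
204 [14, 15, 15, 24, 44, 36, 2, 5, 42, 45, 43, 47, 17, 4, 11, 22, 28, 35, 31, 3]
206 [13, 15, 15, 41, 46, 31, 22, 23, 43, 44, 44, 47, 0, 3, 3, 3, 4, 4, 2, 4]
208 [15, 15, 17, 42, 44, 45, 44, 44, 43, 45, 46, 44, 2, 3, 3, 3, 3, 3, 1, 3]
210 [15, 15, 62, 95, 44, 58, 68, 46, 44, 45, 45, 30, 1, 2, 2, 2, 2, 2, 2, 3]
212 [14, 17, 81, 60, 18, 36, 66, 46, 42, 44, 48, 13, 1, 2, 1, 2, 2, 2, 2, 2]
181 [ 21.3 -39.1  47. ]
181 [ 19.9 -39.8  55. ]
210 [-51.2 -38.3  47. ]
210 [-52.1 -39.   55. ]
[[287.2 180.4]] [[372.5 232.2]]
[[282.5 216.1]] [[337.6 233.5]]
[[287.3 180.6]] [[372.4 233.2]]
[[282.6 216.3]] [[337.6 234.6]]
```

```bash
sed -i 's/3.6,7.6/3.2,7.6/' h.py; python3 - <<'E'
from h import *
R=Rz(JIG[2])
def F(n=4):
    f=np.mean([ (bot.dwell(.02),bot.get_obs()["contact_force"])[1] for _ in range(n)],0); return R.T@f
for ze in(38,34,32.5,31.5,31):
    place(-22,ze,4.5,speed=.05); f=F(); print("z",ze,f.round(1))
    if f[2]>9: print("stop");break
else:
    for bx in(-17,-13,-10,-7,-4,-2):
        place(bx,31,4.5,speed=.05); f=F(); print("x",bx,f.round(1))
        if f[0]<-5 or abs(f[2])>9 or abs(f[1])>8: print("stop");break
st("end")
im=bot.read_camera("side")[:,:,::-1]; cv2.imwrite("pics/s7.png",im); crop("side",310,180,100,75,6,"z7.png",im)
E
```

```text
z 38 [-0.  -0.1 -0.8]
z 34 [-0.6 -0.  -1.3]
z 32.5 [ 0.   0.1 -1.2]
z 31.5 [ 0.1 -0.1 -1.9]
z 31 [-0.2  0.3 -0.7]
x -17 [-0.1 -0.1 -1. ]
x -13 [-0.3  0.2 -1.2]
x -10 [ 0.1 -0.2 -1.7]
x -7 [-0.1  0.2 -1.7]
x -4 [ 0.3 -0.2 -1.7]
x -2 [-0.3 -0.1 -1.5]
end t22.43 jig [-5.8  3.2 42.5] F [ 0.2 -0.3 -1.8] M [0.01 0.   0.03] w22.8
```

View pics/z7.png

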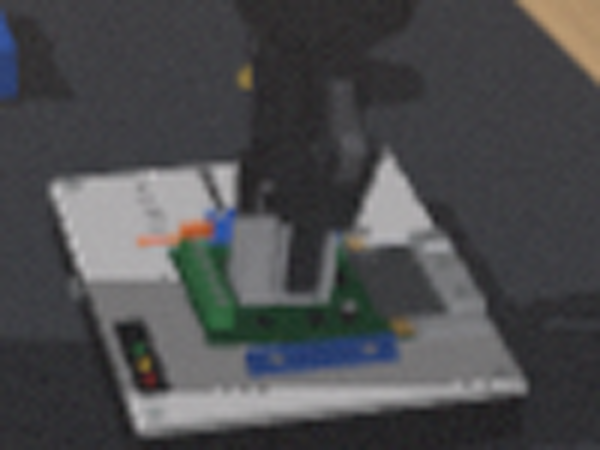

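The board is in the nest with its gold edge under the lip: the gold corners show either side of it at crop (402,327) and (355,242). There's no contact force, so I'll go on to the backstop.

```bash
python3 - <<'E'
from h import *
R=Rz(JIG[2])
def F(n=4):
    f=np.mean([ (bot.dwell(.02),bot.get_obs()["contact_force"])[1] for _ in range(n)],0); return R.T@f
for bx in np.arange(-1,6.1,.7):
    place(bx,31,4.5,speed=.03); f=F(); print("x",bx.round(1),f.round(1))
    if f[0]<-5 or abs(f[2])>9 or abs(f[1])>8: print("stop");break
s=st("end")
open("bx","w").write(str(bx))
E
```

```text
x -1.0 [-0.5  0.1 -1.6]
x -0.3 [-0.   0.3 -1.5]
x 0.4 [-0.6  0.4 -1.9]
x 1.1 [-0.2  0.1 -1.4]
x 1.8 [-0.2 -0.3 -1.5]
x 2.5 [-1.8 -0.1 -0.5]
x 3.2 [-4.9 -0.4  1.4]
x 3.9 [-5.9  0.1  2.7]
stop
end t25.02 jig [-1.8  3.2 42.3] F [-5.4  0.8  2.3] M [ 0.12  0.98 -0.08] w23.0
```

```bash
python3 - <<'E'
from h import *
R=Rz(JIG[2])
def F(n=3):
    f=np.mean([ (bot.dwell(.02),bot.get_obs()["contact_force"])[1] for _ in range(n)],0); return R.T@f
for ze,p in((31,3),(31,1.5),(31,0),(30.5,0),(30,0),(29.5,0),(29,0),(28.5,0),(28,0),(27.5,0),(27,0)):
    place(3.0,ze,p,speed=.03); f=F(); print(ze,p,f.round(1),"My",(R.T@bot.get_obs()["moment"])[1].round(2),"z",(1000*bot.get_obs()["ee_pos"][2]).round(2))
    if f[2]>22 or abs(f[0])>15 or abs(f[1])>8: print("stop");break
s=st("end")
im=bot.read_camera("side")[:,:,::-1]; cv2.imwrite("pics/s8.png",im); crop("side",320,190,80,60,9,"z8.png",im)
E
```

```text
31 3 [-5.1  0.5  0.4] My 0.86 z 41.07
31 1.5 [-6.6  0.6  2.8] My 1.09 z 39.98
31 0 [-7.   0.8  3.9] My 1.2 z 38.79
30.5 0 [-6.9  0.2  6.2] My 1.28 z 38.5
30 0 [-7.5  0.1  6.4] My 1.3 z 38.14
29.5 0 [-7.6  0.6  7.5] My 1.3 z 37.77
29 0 [-8.8  0.3 10.4] My 1.4 z 37.69
28.5 0 [-9.5  0.1 13.5] My 1.4 z 37.59
28 0 [-10.6  -0.2  16.4] My 1.62 z 37.53
27.5 0 [-11.4   0.1  20.2] My 1.72 z 37.52
27 0 [-12.9   0.4  23.9] My 1.87 z 37.53
stop
end t28.32 jig [-2.4  3.3 37.5] F [-12.4   1.9  24. ] M [ 0.15  1.87 -0.08] w22.7
```

View pics/z8.png

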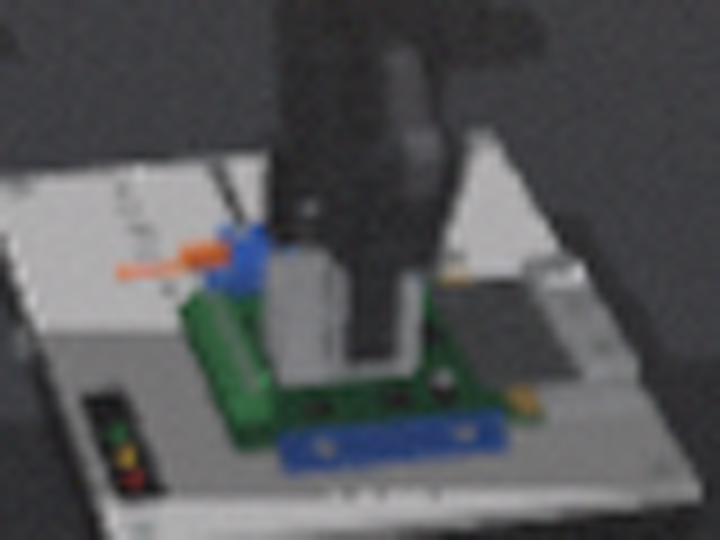

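```bash
python3 - <<'E'
from h import *
R=Rz(JIG[2])
def rep(t):
    bot.dwell(.15); o=st(t); A=R.T@Ro.from_rotvec(o["eef_rot"]).as_matrix()@np.diag([1,-1,-1.])
    print(" Fjig",(R.T@o["contact_force"]).round(1),"pitch,roll,yaw deg",np.degrees([-A[2,0],A[2,1],A[1,0]]).round(2))
rep("before")
place(1.7,27,0,speed=.02); rep("relaxed x")
im=bot.read_camera("side")[:,:,::-1]; top=bot.read_camera("top")[:,:,::-1]
cv2.imwrite("pics/s9.png",im)
# predicted seated board corners (bx=1.5) drawn on side view
pts=[px("side",jw(p))[0] for p in((-43.5,-40,30),(46.5,-40,30),(-43.5,-40,33),(-43.5,40,33),(46.5,-40,33))]
crop("side",330,200,66,50,12,"z9.png",im,pts)
ptr(top)
E
```

```text
before t28.52 jig [-2.5  3.2 37.5] F [-12.7   0.8  23.9] M [ 0.2   1.82 -0.08] w23.0
 Fjig [-12.7  -0.4  23.9] pitch,roll,yaw deg [ 0.08  0.   -0.  ]
relaxed x t28.92 jig [-2.4  3.3 37.5] F [-9.7  1.1 21.7] M [ 0.12  1.57 -0.09] w23.3
 Fjig [-9.7  0.2 21.7] pitch,roll,yaw deg [-0.05  0.01 -0.  ]
194 243.53 259 [-21.3  64.9  34. ]
195 243.58 263 [-23.7  64.5  34. ]
196 243.36 312 [-26.3  64.7  34. ]
197 243.21 336 [-28.8  64.7  34. ]
198 243.11 299 [-31.3  64.6  34. ]
199 243.0 265 [-33.9  64.6  34. ]
200 242.76 205 [-36.4  64.9  34. ]
201 242.76 216 [-38.4  65.2  30. ]
202 242.74 204 [-40.9  64.9  30. ]
203 242.71 226 [-43.4  64.7  30. ]
204 242.65 225 [-45.9  64.5  30. ]
205 242.46 202 [-48.4  64.6  30. ]
206 242.31 173 [-51.   64.7  30. ]
207 242.04 217 [-53.5  65.   30. ]
208 241.9 79 [-56.1  65.   30. ]
```

View pics/z9.png

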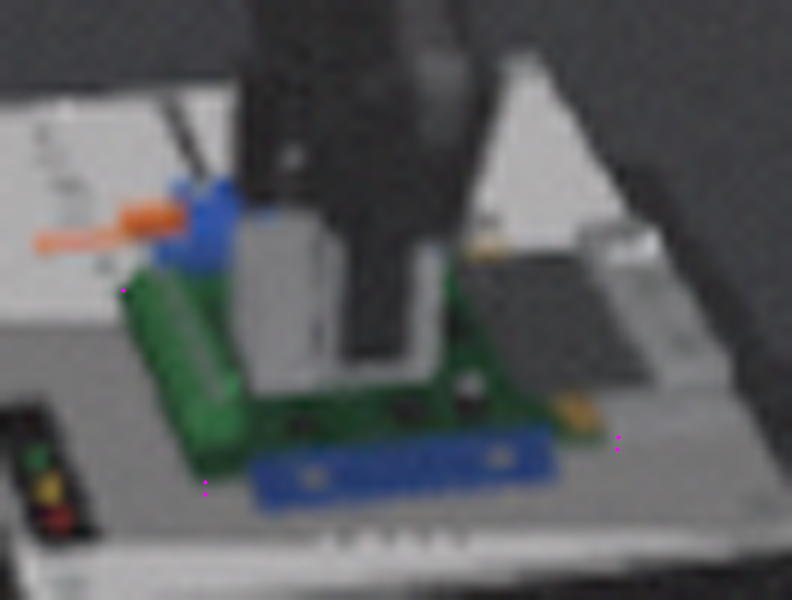

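```bash
python3 - <<'E'
from h import *
st("final"); print(bot.close_job())
E
```

```text
final t29.02 jig [-2.5  3.3 37.5] F [-9.6  0.5 21. ] M [ 0.18  1.62 -0.1 ] w23.2
the job is handed in; nothing more can be done
None
```

I set the side stop, tucked the board under the lip and home against the backstop, and handed the job in at 29.0 s with the fingers still pressing it flat. No verdict was reported, so this rests on my own last checks:

- **Side stop:** the orange pointer reads jig y ≈ 64.7 mm and the mark ≈ 64.8 mm. This is unchanged since the board was seated. My first slide overshot by 3.7 mm, because the gripped part sits about 3.5 mm off the tool centre. I regrasped and corrected it, and allowed for the same offset when placing the board.
- **Edge under the lip:** I slid the board in with the gold edge tilted 4.5° down. There was no contact force until it met the backstop at about 2.4 mm commanded, roughly 1 mm later than the ideal 1.5 mm. I took that as camera error. The picture shows gold on both sides of the lip, and nothing suggested it was prised up.
- **Pressed flat:** the tool height stopped falling at 37.5 mm, against 37.6 mm expected for a seated board, while the down force rose to about 21 N. The tool was level within 0.1°. It also pushes about 10 N toward the backstop.
- **What disagreed:** in the last side view the near board corners sit 1 to 2 pixels (about 2 to 4 mm) from their predicted positions. The side camera was already off by about 1 pixel on the jig itself, so I relied on the contact forces and the height.

I did not touch the tray, bottle, spool or look-alike boards.

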